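Set the pink power pack's slotted selector in a tattoo studio

ROBOT

A 6-joint arm with a two-finger parallel gripper is mounted at the origin on the work surface. World frame = base frame: x ahead of the robot, y to its left, z up, the work surface at z = 0. Lengths are in m, angles in rad, forces in N, time in s.
With the tool pointing down it reaches from about 0.325 to 0.85 m from the base axis. Payload 4.4 kg.
Tool frame: the origin (TCP) lies between the finger pads; the fingertips stand 19 mm ahead of it and the grasp point (between the pads) is the TCP (env.finger_overhang is the distance from the TCP to the fingertips, in m); z points along the fingers, y is the line along which they close (so a half turn about z gives the same grasp; the last joint's range is limited). The gripper opens to 94 mm and grips with 3 to 60 N. Pads are 16 mm wide; open, the fingers measure 119 mm over their backs; the gripper's body (75 mm by 177 mm) begins 78 mm behind the grasp point.
Start: joints at [-1.474, 0.207, 1.542, -0, 1.393, -0.15], TCP at [0.141, -0.557, 0.224] pointing down, gripper open.
Joint ranges: [-2.73, 2.73], [-0.86, 2.22], [0.23, 2.46], [-1.11, 4.25], [0.08, 2.63], [-2.82, 2.82]. Speed limits (rad/s): [2.79, 2.79, 3.14, 3.14, 3.14, 3.14].

INTERFACE

Orientations are given as [roll, pitch, yaw] about the fixed x, y, z axes, in that order (R = Rz(yaw) Ry(pitch) Rx(roll)).
In Python, from station import observe, eyes, order, env gives the robot as it stands.
- The arm moves only by the shell command python3 -m jog 'ROWS' [FORCE]. ROWS is JSON, one flat list of numbers, 7 for each row, row after row: the shift along the tool's x, y, z in cm, then the turn, a rotation vector about the tool's x, y, z in rad, then the closure, from 0 (fully open) to 1 (shut). A call has 1 to 20 rows; each row shifts and turns the commanded pose from where the row before left it, along the tool's axes as they then stand; what a row does not reach is not made up. A row lasts 1/8 s, in which the tool goes at most 62.5 mm and 10.7 degrees, less where a joint would pass 70% of its speed; a pose out of reach is approached as far as the arm can. A call is refused whole if a number of a shift passes 6.25 or a number of a turn 0.188, either way. A call with a gripper value outside its range is refused whole. The fingers move at their own pace and stop on an object; FORCE is the grip in N (left out, the last holds). Time passes only in rows, so rows that do not move let the fingers close. It gives the time, the measured TCP pose, the force, the opening and the grip force at its end, in the units of the state.
- observe(): the state, without advancing time (a new reading comes with each control period).
- eyes.read_camera(name): name is "scene" or "top" or "wrist"; returns (picture, depth): 420x560x3 uint8, red, green, blue; 420x560 float32, m along the optical axis (not along the pixel's ray), 0 where there is no reading.
- eyes.camera_model(name): a dict with "intrinsics" (3x3 intrinsics, pixels), "D" ([k1, k2, p1, p2, k3] as OpenCV has them; the pictures are not rectified), "T" (4x4, takes a point from camera to world coordinates). Camera axes: x right, y down, z forward; pixel columns grow to the right and rows downward; lengths in m; the calibration is good to about 2 mm. A picture is of the moment at which its call begins: read the wrist's pose just before it. camera_model takes no time and is no camera call; for the wrist camera it gives the pose at the moment of the call.
- order.sign_off(): hands the job in; it is judged then, once.
The state is a dict: "t": time; "joints": joint angles; "qd": joint speeds; "effort": joint torques, N m; "eef_pos": TCP position; "tool_rot": TCP orientation; "force": force on the tool from outside, world axes, zero at the start; "moment": the same for the moment, N m; "opening": opening from 0.0 (shut) to 1.0 (fully open); "finger_force": force on a finger pad.
Only numpy, scipy, OpenCV 4.12 (cv2) and the standard library are available. Lean on these libraries where they do the work, as an engineer would, in place of code of your own. Each camera call takes 0.05 s, during which the arm holds its last target. There are 200 camera calls.

TASK

Set the tattoo power pack with the pink ring to its other mode: take the yellow flat screwdriver out of its stand, put the blade well down into the slot of the pink pack's round selector and turn it a quarter turn clockwise (seen from above), right to its stop. Then stand the screwdriver back in its stand and let go; leave the blue pack's selector as it is.

Things in the scene. Friction and masses are not known exactly. Their poses are not given: they have to be found in the camera images.
- driver_handle (a point): centre of the screwdriver's yellow handle, 44 mm wide (x, as the blade), 20 thick (y: grip here), 50 high; z up. Below it: collar, 52 across, 5 high; shaft, 14 across; blade 16 (x) by 4 mm, tip 92 mm below this point. Loose in a fixed steel tube, 75 high, 68 across, round hole 32 right through; collar rests on the rim, any yaw; this point starts over the hole's centre. Lift 62 mm to clear
- pink_slot (a point): mid-mouth of the slot in the pink pack's round selector, on its axis, level with its top, 57 mm up; x along the slot, z up; turns with it. Slot 46 mm long, 9 wide, flared to 15 in its top 3 mm, 10 deep; floor black, red at the pointer end (-x). Fixed pink ring around it, 64 across, as high. Blade on the floor: handle's centre 82 mm above this. Pack: black box, 110 x 110 x 45, fixed
- pink_switch (a joint): pink pack's selector in rad: 0 with its red end at the ring's white dot, growing clockwise seen from above to the stop, 1.571, at the yellow dot. Starts at 0 to 0.12. Takes about 0.05 N m, stays where left. The blade has about 18 degrees of play each way in the slot, so the screwdriver turns about 18 degrees more than the selector, which must turn from white to yellow
- blue_pointer (a point): red pointer end of the slot in the selector of the other pack, level with the selector's top and 18 mm from its axis; that pack is the same in all but its blue ring, and its selector (set anywhere between its dots) is to be left as it is
Not all that is in view belongs to the job. There is more than one size of the part that bears driver_handle; the job needs the smaller.

How it is judged:
By the outcome, as a careful person would: the job done as asked, in the order asked, and still so for the second after the job is handed in, with the robot touching nothing.
It also fails if it takes over 48 s, if anything falls off the work surface, if the arm or the gripper's body presses on something with over 40 N, if the wrist force passes 120 N, or if a joint passes its speed limit or range.

## Working session

There is one attempt and no reset: what is moved stays moved. The work goes in short steps, Python scripts to look and compute and a shell command to move; the robot and the scene stay as the last step left them, time stands still between calls to the robot, and variables do not carry over. Pictures are saved under pics/ and viewed, at most 10 in all, crops included, and the job is handed in when it is done.

```bash
ls; mkdir -p pics
cat > h.py <<'E'
import numpy as np,cv2
from station import observe,eyes,order,env
def grab(n):
    m=eyes.camera_model(n); p,d=eyes.read_camera(n)
    return p,d,m
def ray(m,uv):
    K=np.array(m["intrinsics"],float);D=np.array(m["D"],float);T=np.array(m["T"])
    u=cv2.undistortPoints(np.array(uv,float).reshape(-1,1,2),K,D).reshape(-1,2)
    return T[:3,3],np.c_[u,np.ones(len(u))]@T[:3,:3].T
def plane(m,uv,z):
    o,r=ray(m,uv); return o+r*((z-o[2])/r[:,2])[:,None]
def pts(m,uv,d):
    o,r=ray(m,uv); uv=np.array(uv,int).reshape(-1,2); return o+r*d[uv[:,1],uv[:,0]][:,None]
def save(n,p): cv2.imwrite("pics/"+n+".png",p[:,:,::-1])
E
python3 - <<'E'
from h import *
a=[]
for n in("top","scene"):
    p,d,m=grab(n);np.savez(n,p=p,d=d,T=m["T"],K=m["intrinsics"],D=m["D"]);save(n,p)
    print(n,np.round(m["T"],3).tolist())
s=observe();print(s)
E
```

```text
pics
top [[0.003, -0.996, 0.091, 0.483], [-1.0, -0.004, -0.012, 0.008], [0.012, -0.091, -0.996, 0.817], [0.0, 0.0, 0.0, 1.0]]
scene [[0.844, 0.283, -0.456, 0.895], [0.536, -0.459, 0.708, -0.557], [-0.009, -0.842, -0.539, 0.503], [0.0, 0.0, 0.0, 1.0]]
{'t': 0.1, 'joints': array([-1.47350946e+00,  2.07342489e-01,  1.54282353e+00, -4.19833737e-05,
        1.39349004e+00, -1.50476677e-01]), 'qd': array([ 1.91637979e-03, -1.44867527e-03, -4.16756432e-03,  3.28808580e-04,
        4.88479087e-04,  5.17860765e-05]), 'effort': array([-1.70173616e-04, -3.71861207e+01, -2.82291609e+01,  7.01228972e-02,
        3.11396609e-02, -5.02014916e-05]), 'eef_pos': array([ 0.14093116, -0.55673993,  0.22339661]), 'tool_rot': array([-3.13954638e+00, -2.68480288e-04,  2.47770718e-01]), 'force': array([-0.34174616, -0.22263698, -0.17597977]), 'moment': array([-0.01550351, -0.00466912,  0.02770578]), 'finger_force': 0.0, 'opening': 1.0004228724216582}
```

View pics/top.png

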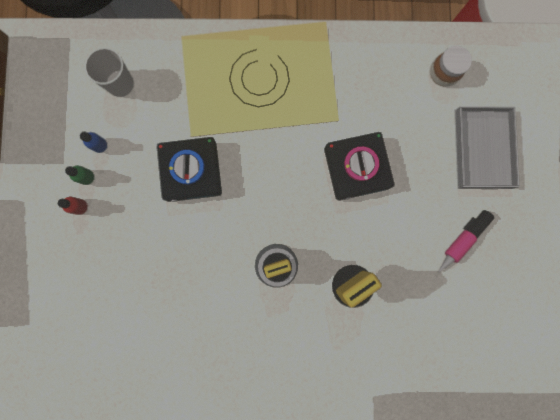

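View pics/scene.png

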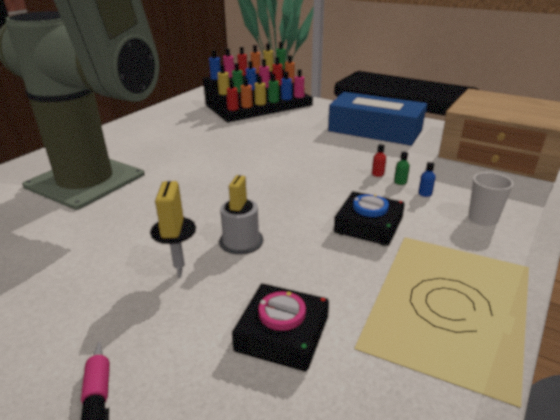

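The top view shows two yellow handles, one at (277,267) in a grey steel tube and a larger one at (358,288) on a black collar. The small one in the steel tube fits the description. The pink pack is at (361,163), the blue one at (187,167). I'll confirm in an enlarged crop and measure.

```bash
cat > m.py <<'E'
from h import *
def load(n):
    z=np.load(n+".npz");return z["p"],z["d"],dict(T=z["T"],intrinsics=z["K"],D=z["D"])
p,d,m=load("top")
hsv=cv2.cvtColor(p,cv2.COLOR_RGB2HSV)
def blobs(mask,box,amin=8):
    x0,y0,x1,y1=box;k=np.zeros_like(mask);k[y0:y1,x0:x1]=mask[y0:y1,x0:x1]
    n,l,s,c=cv2.connectedComponentsWithStats(k)
    return [(l==i,s[i,4],c[i]) for i in range(1,n) if s[i,4]>=amin]
Y=cv2.inRange(hsv,(20,110,90),(35,255,255))
for box in((245,235,310,300),(325,255,395,320)):
    for mk,a,c in blobs(Y,box,20):
        v,u=np.nonzero(mk&(d>0)); P=pts(m,np.c_[u,v],d)
        top=np.percentile(P[:,2],80);q=P[abs(P[:,2]-top)<.008]
        r=cv2.minAreaRect((q[:,:2]*1000).astype(np.float32))
        print("yellow",a,c.round(1),"top z",top.round(4),r,"z range",np.percentile(P[:,2],[2,50,98]).round(3))
# pink ring / blue ring
for nm,lo,hi,box in(("pink",(155,120,80),(175,255,255),(325,130,400,205)),("blue",(100,120,60),(125,255,255),(155,135,225,205))):
    M=cv2.inRange(hsv,lo,hi)
    for mk,a,c in blobs(M,box,40):
        v,u=np.nonzero(mk);pp=plane(m,np.c_[u,v],.057)
        h=cv2.convexHull((pp[:,:2]*1000).astype(np.float32))
        print(nm,a,cv2.minEnclosingCircle(h),cv2.fitEllipse(h),"depth z",np.median(pts(m,np.c_[u,v],d)[:,2]))
    x0,y0,x1,y1=box
    for cn,l,hh in(("red",(0,120,70),(9,255,255)),("yel",(20,100,100),(36,255,255))):
        for mk,a,c in blobs(cv2.inRange(hsv,l,hh),box,2): print(" ",cn,a,c.round(1),plane(m,[c],.057).round(4))
a=cv2.resize(p[235:320,245:400],None,fx=4,fy=4,interpolation=2)
b=cv2.resize(p[130:205,325:400],None,fx=4,fy=4,interpolation=2);c=cv2.resize(p[130:205,155:230],None,fx=4,fy=4,interpolation=2)
bc=np.hstack([b,c]);w=max(a.shape[1],bc.shape[1])
pad=lambda i:np.pad(i,((0,0),(0,w-i.shape[1]),(0,0)))
o=np.vstack([pad(a[:300]),pad(bc)]);save("crop1",o)
E
python3 m.py
```

```text
yellow 293 [277. 268.] top z 0.1308 ((447.8023681640625, -6.604885101318359), (19.661880493164062, 42.92670822143555), 18.482145309448242) z range [0.108 0.13  0.133]
yellow 845 [357.8 288. ] top z 0.1653 ((416.4448547363281, -136.13694763183594), (28.06226348876953, 60.59409713745117), 34.570411682128906) z range [0.108 0.164 0.167]
pink 262 ((638.1880493164062, -162.9888458251953), 32.16854476928711) ((637.3983154296875, -163.1630096435547), (62.0395622253418, 64.86051940917969), 34.747066497802734) depth z 0.0573895650748677
pink 97 ((617.7206420898438, -150.1163330078125), 20.169748306274414) ((616.6798706054688, -150.22256469726562), (15.287537574768066, 38.82984924316406), 149.44229125976562) depth z 0.056905810959110625
  red 8 [331.  145.5] [[ 0.67   -0.1072  0.057 ]]
  red 12 [363.  172.5] [[ 0.6197 -0.1659  0.057 ]]
  yel 6 [347.2 165.8] [[ 0.632  -0.1368  0.057 ]]
blue 279 ((629.4389038085938, 159.91661071777344), 32.34250259399414) ((630.03955078125, 159.75567626953125), (61.759315490722656, 64.00505828857422), 134.32745361328125) depth z 0.056762538750486535
blue 86 ((610.5614013671875, 175.2035369873047), 18.452178955078125) ((610.5270385742188, 175.39105224609375), (13.824488639831543, 35.62737274169922), 141.260009765625) depth z 0.05696410925216916
  red 10 [160.2 146. ] [[0.6673 0.2085 0.057 ]]
  red 12 [186.  175.8] [[0.6118 0.1596 0.057 ]]
  yel 5 [170.2 167.6] [[0.627 0.189 0.057]]
```

View pics/crop1.png

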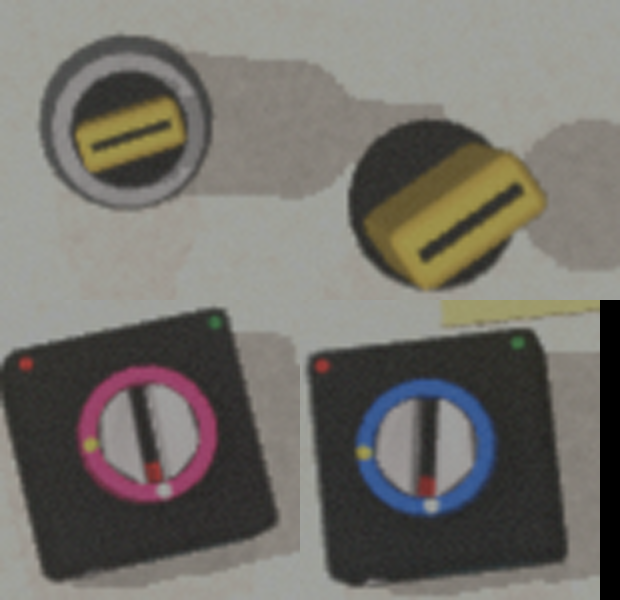

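Crop: the small driver stands in the steel tube at (277,267). It measures 43 x 20 mm with its top at z 0.131, as given (the big one is 61 x 28 mm, top 0.165). The pink ring's selector has its red end at the white dot, and the yellow dot is a quarter turn clockwise from it. Small driver: (0.448,-0.007), blade yaw 1.894. Pink axis: (0.638,-0.163), slot yaw about 0.16.

```bash
python3 -m jog '[3.6,-3.82,0,0,0,0,0.35, 3.6,-3.82,0,0,0,0,0.35, 3.6,-3.82,0,0,0,0,0.35, 3.6,-3.82,0,0,0,0,0.35, 3.6,-3.82,0,0,0,0,0.35, 3.6,-3.82,0,0,0,0,0.35, 3.6,-3.82,0,0,0,0,0.35, 3.6,-3.82,0,0,0,0,0.35, 3.6,-3.82,0,0,0,0,0.35, 3.6,-3.82,0,0,0,0,0.35, 3.6,-3.82,0,0,0,0,0.35, 3.6,-3.82,0,0,0,0,0.35]'
python3 -m jog '[0,0,0,0,0,-0.183,0.35,0,0,0,0,0,-0.183,0.35,0,0,0,0,0,-0.183,0.35,0,0,0,0,0,-0.183,0.35,0,0,0,0,0,-0.183,0.35,0,0,0,0,0,-0.183,0.35,0,0,0,0,0,-0.183,0.35,0,0,0,0,0,-0.183,0.35,0,0,0,0,0,-0.183,0.35,0,0,0,0,0,0,0.35]'; python3 -c "
from h import *
print(observe()['joints'])
p,d,m=grab('wrist');save('w1',p);print(m['T'].round(3).tolist())
np.savez('w1',p=p,d=d,T=m['T'],K=m['intrinsics'],D=m['D'])"
```

```text
t: 1.6
eef_pos: [0.4477, -0.0054, 0.2242]
tool_rot: [3.141, 0.0, 0.248]
force: [0.6, -0.7, 0.3]
opening: 0.65
finger_force: 0.0
t: 2.85
eef_pos: [0.447, -0.007, 0.224]
tool_rot: [-3.141, -0.0, 1.893]
force: [-0.5, 0.2, 1.0]
opening: 0.649
finger_force: 0.0
[-2.09705392e-01 -7.19307544e-02  1.83883165e+00 -4.72169764e-06
  1.37554335e+00 -5.31495634e-01]
[[0.948, 0.308, 0.074, 0.427], [0.317, -0.92, -0.229, 0.06], [-0.002, 0.241, -0.971, 0.384], [0.0, 0.0, 0.0, 1.0]]
```

View pics/w1.png

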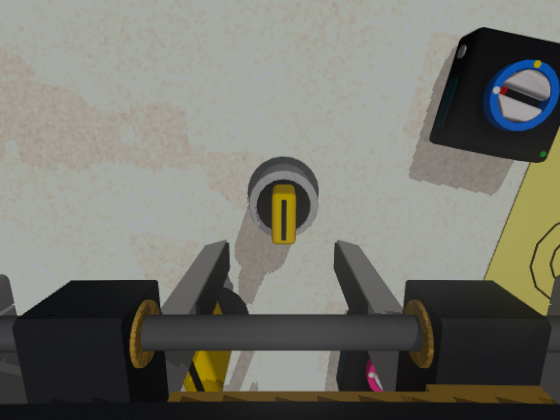

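The wrist view shows the small handle (284,215), upright and midway between the fingers (228 and 337), over the tube. The descent is clear.

```bash
python3 -m jog '[0,0,4,0,0,0,0.35,0,0,4,0,0,0,0.35,0,0,2,0,0,0,0.35,0,0,1.6,0,0,0,0.35,0,0,0,0,0,0,0.35,0,0,0,0,0,0,1,0,0,0,0,0,0,1,0,0,0,0,0,0,1,0,0,0,0,0,0,1,0,0,0,0,0,0,1,0,0,0,0,0,0,1]' 40
```

```text
t: 4.28
eef_pos: [0.4477, -0.0071, 0.1087]
tool_rot: [3.141, 0.0, 1.895]
force: [0.3, 0.7, 2.0]
opening: 0.213
finger_force: 40.0
```

```bash
python3 -m jog '[0,0,-2,0,0,0,1,0,0,-2,0,0,0,1,0,0,-2,0,0,0,1,0,0,-2,0,0,0,1,-3.47,2.18,0,0,0,0,1,-3.47,2.18,0,0,0,0,1,-3.47,2.18,0,0,0,0,1,-3.47,2.18,0,0,0,0,1,-3.47,2.18,0,0,0,0,1,-3.47,2.18,0,0,0,0,1,0,0,0,0,0,-0.175,1,0,0,0,0,0,-0.175,1,0,0,0,0,0,-0.175,1,0,0,0,0,0,-0.175,1,0,0,0,0,0,-0.175,1,0,0,0,0,0,-0.175,1,0,0,0,0,0,-0.175,1,0,0,0,0,0,-0.175,1,0,0,0,0,0,0,1,0,0,0,0,0,0,1]'
python3 - <<'E'
from h import *
print(observe()['joints'].round(2),observe()['eef_pos'])
p,d,m=grab('wrist');p2,d2,m2=grab('scene')
o=cv2.resize(p2[240:400,200:360],(420,420))
save('w2',np.hstack([cv2.resize(p,(380,285)),cv2.resize(o,(285,285))]))
hsv=cv2.cvtColor(p,cv2.COLOR_RGB2HSV);k=cv2.inRange(hsv,(155,120,60),(175,255,255));v,u=np.nonzero(k)
if len(u):
  P=plane(m,np.c_[u,v],.057);P=P[np.hypot(P[:,0]-.638,P[:,1]+.163)<.045];print(len(P),P.min(0),P.max(0),cv2.minEnclosingCircle((P[:,:2]*1000).astype(np.float32)))
E
```

```text
t: 6.78
eef_pos: [0.6373, -0.1627, 0.1878]
tool_rot: [3.141, -0.001, -2.991]
force: [-0.9, 0.6, -1.5]
opening: 0.21
finger_force: 40.0
[-0.38  0.41  1.36 -0.    1.38 -2.1 ] [ 0.63732796 -0.16267026  0.18780009]
942 [ 0.60652147 -0.19386067  0.057     ] [ 0.6518776  -0.13062923  0.057     ] ((638.1298828125, -162.27552795410156), 31.89682388305664)
```

View pics/w2.png

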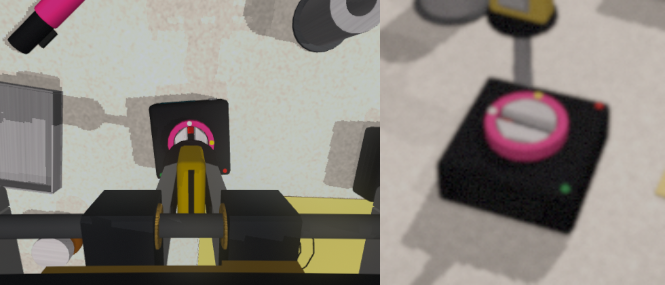

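The wrist view shows the driver hanging over the pink selector, red end and slot lined up with the blade. The wrist camera puts the ring centre at (0.6381,-0.1623), within 1 mm of the tool. Now lowering.

```bash
python3 -m jog '[-0.08,0,1.5,0,0,0,1,0,0,1.2,0,0,0,1,0,0,0.5,0,0,0,1,0,0,0.4,0,0,0,1,0,0,0.3,0,0,0,1,0,0,0.3,0,0,0,1,0,0,0.2,0,0,0,1,0,0,0,0,0,0,1]'; python3 -c "
from h import *
print(observe()['moment'])"
```

```text
t: 7.88
eef_pos: [0.6384, -0.1627, 0.1444]
tool_rot: [3.142, -0.0, -2.988]
force: [-0.2, -0.8, -1.3]
opening: 0.209
finger_force: 40.0
[ 0.06389012 -0.0798902   0.00829228]
```

```bash
python3 -m jog '[0,0,0,0,0,0.15,1,0,0,0,0,0,0.15,1,0,0,0,0,0,0.15,1,0,0,0,0,0,0.15,1,0,0,0,0,0,0.15,1,0,0,0,0,0,0.15,1,0,0,0,0,0,0.15,1,0,0,0,0,0,0.15,1,0,0,0,0,0,0.15,1,0,0,0,0,0,0.15,1,0,0,0,0,0,0.15,1,0,0,0,0,0,0.05,1,0,0,0,0,0,0,1]'; python3 -c "
from h import *
print(observe()['moment'])"
```

```text
t: 9.5
eef_pos: [0.6382, -0.1628, 0.1447]
tool_rot: [-3.141, 0.0, 1.596]
force: [-0.7, -0.5, -1.3]
opening: 0.208
finger_force: 40.0
[-0.08121657  0.19039046  0.02638816]
```

```bash
for i in 1 2; do python3 -m jog '[0,0,0,0,0,0.04,1,0,0,0,0,0,0.04,1,0,0,0,0,0,0,1]'; python3 -c "
from h import *
print([observe()['moment'][2].round(3)])"; done
python3 - <<'E'
from h import *
p2,d2,m2=grab('scene');save('s3',cv2.resize(p2[260:370,220:340],None,fx=5,fy=5))
E
```

```text
t: 9.88
eef_pos: [0.6382, -0.1627, 0.1446]
tool_rot: [-3.141, 0.0, 1.516]
force: [-1.6, -0.4, 0.5]
opening: 0.209
finger_force: 40.0
[np.float64(0.039)]
t: 10.25
eef_pos: [0.6383, -0.1627, 0.1446]
tool_rot: [-3.141, 0.0, 1.436]
force: [-1.5, 0.2, 0.1]
opening: 0.208
finger_force: 40.0
[np.float64(0.042)]
```

View pics/s3.png

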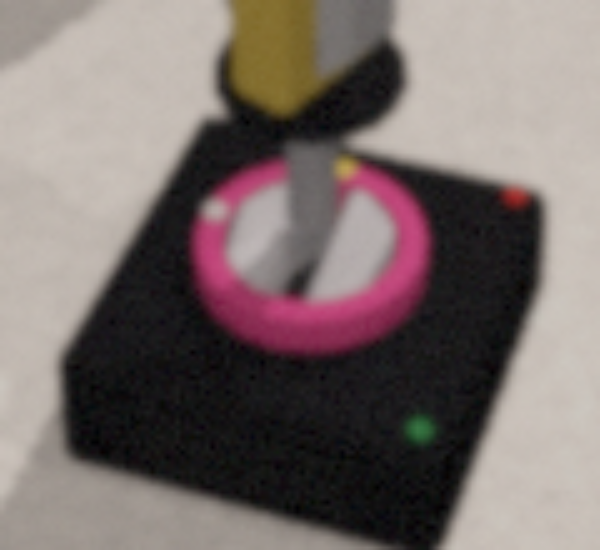

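The scene crop shows the blade in the slot and the slot nearly in line with the yellow dot (345,168). The torque is still plain friction, so I'll go on to the stop.

```bash
for i in 1 2; do python3 -m jog '[0,0,0,0,0,0.03,1,0,0,0,0,0,0.03,1,0,0,0,0,0,0,1]'; python3 -c "
from h import *
print([observe()['moment'][2].round(3)])"; done
```

```text
t: 10.68
eef_pos: [0.6383, -0.1627, 0.1445]
tool_rot: [-3.141, 0.0, 1.375]
force: [-3.2, 0.2, 1.7]
opening: 0.209
finger_force: 40.0
[np.float64(0.008)]
t: 11.05
eef_pos: [0.6383, -0.1626, 0.1445]
tool_rot: [-3.141, -0.0, 1.315]
force: [-3.1, 0.6, 2.1]
opening: 0.214
finger_force: 40.0
[np.float64(0.147)]
```

```bash
python3 -m jog '[0,0,0,0,0,0.04,1,0,0,0,0,0,0.03,1,0,0,0,0,0,0,1]'
python3 - <<'E'
from h import *
print([observe()['moment'].round(3)])
p2,d2,m2=grab('scene');p,d,m=grab('top')
save('s4',np.hstack([cv2.resize(p2[270:350,240:330],(450,400)),cv2.resize(p[130:205,325:400],(350,400))]))
E
```

```text
t: 11.42
eef_pos: [0.6382, -0.1626, 0.1445]
tool_rot: [-3.141, 0.0, 1.245]
force: [-4.3, 1.0, 2.4]
opening: 0.212
finger_force: 40.0
[array([0.18 , 1.085, 0.246])]
```

View pics/s4.png

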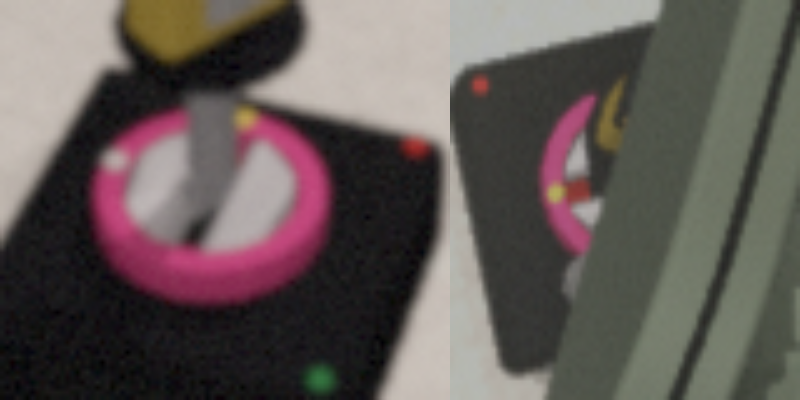

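The top crop shows the red end at the yellow dot, and the torque has risen to 0.25 N m, so it is at the stop. I'll ease back within the play, lift out and return.

```bash
python3 -m jog '[0,0,0,0,0,-0.1,1,0,0,0,0,0,-0.1,1,0,0,0,0,0,0,1,0,0,-0.5,0,0,0,1,0,0,-1,0,0,0,1,0,0,-1.5,0,0,0,1,0,0,-1.7,0,0,0,1,2.17,-3.475,0,0,0,0,1,2.17,-3.475,0,0,0,0,1,2.17,-3.475,0,0,0,0,1,2.17,-3.475,0,0,0,0,1,2.17,-3.475,0,0,0,0,1,2.17,-3.475,0,0,0,0,1,0,0,0,0,0,0,1,0,0,0,0,0,0,1]';python3 - <<'E'
from h import *
p2,d2,m2=grab('scene');p,d,m=grab('top');np.savez('top2',p=p,d=d)
save('s5',np.hstack([cv2.resize(p2[140:260,180:300],(400,400)),cv2.resize(p[130:205,325:400],(400,400))]))
hsv=cv2.cvtColor(p,cv2.COLOR_RGB2HSV)
k=cv2.inRange(hsv,(0,120,60),(9,255,255));k[:145]=0;k[185:]=0;k[:,:345]=0;k[:,378:]=0
v,u=np.nonzero(k);print(len(u), plane(m,[[u.mean(),v.mean()]],.047) if len(u) else 0)
E
```

```text
t: 13.4
eef_pos: [0.4494, -0.0077, 0.1929]
tool_rot: [3.138, 0.001, 1.445]
force: [0.1, 0.7, -0.6]
opening: 0.212
finger_force: 40.0
14 [[ 0.63501887 -0.14762216  0.047     ]]
```

View pics/s5.png

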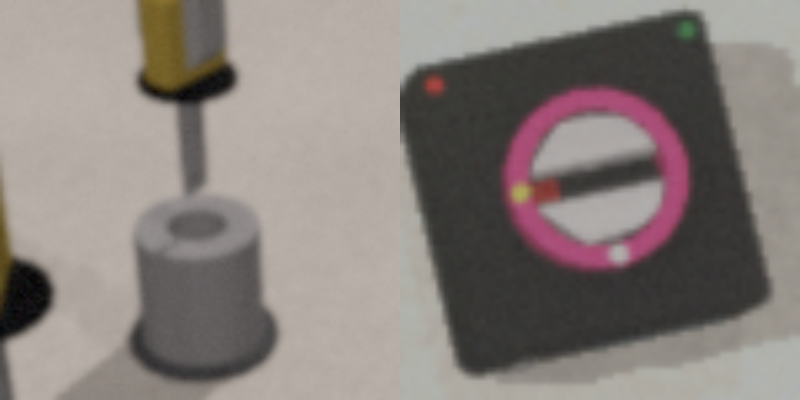

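The selector's red end is on the yellow dot, and the driver hangs over its tube. Lowering it in.

```bash
python3 -m jog '[0.04,-0.17,1,0,0,0,1,0,0,1.5,0,0,0,1,0,0,1.5,0,0,0,1,0,0,1.5,0,0,0,1,0,0,1.2,0,0,0,1,0,0,0.8,0,0,0,1,0,0,0.4,0,0,0,1,0,0,0.2,0,0,0,1,0,0,0.2,0,0,0,1,0,0,0,0,0,0,1]'
```

```text
t: 14.75
eef_pos: [0.4467, -0.0068, 0.1088]
tool_rot: [3.141, 0.0, 1.445]
force: [-0.8, -0.7, -0.9]
opening: 0.212
finger_force: 40.0
```

```bash
python3 -m jog '[0,0,0.1,0,0,0,1,0,0,0,0,0,0,1]'; python3 -m jog '[0,0,0,0,0,0,0.7,0,0,0,0,0,0,0.5,0,0,0,0,0,0,0.35,0,0,0,0,0,0,0.35,0,0,0,0,0,0,0.35,0,0,-1,0,0,0,0.35,0,0,-3,0,0,0,0.35,0,0,-4,0,0,0,0.35,0,0,-4,0,0,0,0.35,0,0,0,0,0,0,0.35,0,0,0,0,0,0,0.35]';python3 - <<'E'
from h import *
p2,d2,m2=grab('scene');p,d,m=grab('wrist')
save('s6',np.hstack([cv2.resize(p2[140:260,180:300],(300,300)),cv2.resize(p,(400,300))]))
hsv=cv2.cvtColor(p,cv2.COLOR_RGB2HSV);k=cv2.inRange(hsv,(20,110,60),(35,255,255));k[330:]=0;k[:,:240]=0;k[:,330:]=0
v,u=np.nonzero(k);P=pts(m,np.c_[u,v],d);P=P[P[:,2]>.1];print(len(P),np.percentile(P[:,2],[50,95]))
if len(P):
  q=P[P[:,2]>.122];print(cv2.minAreaRect((q[:,:2]*1000).astype(np.float32)))
E
```

```text
t: 15.0
eef_pos: [0.4467, -0.0068, 0.1087]
tool_rot: [3.141, 0.0, 1.445]
force: [-2.5, 1.1, 6.4]
opening: 0.211
finger_force: 40.0
t: 16.38
eef_pos: [0.4459, -0.0066, 0.2272]
tool_rot: [-3.141, -0.0, 1.445]
force: [-0.8, 0.3, 0.1]
opening: 0.65
finger_force: 0.0
1121 [0.1293087  0.13072042]
((451.4648132324219, 18.982563018798828), (89.4770278930664, 19.174715042114258), 82.57192993164062)
```

View pics/s6.png

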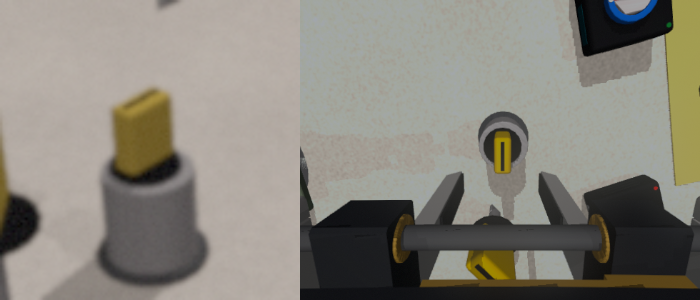

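The driver stands upright in its tube (top at 0.1307, as at the start), the gripper is clear above it, and the blue pack was never approached.

```bash
python3 -c "
from station import order
print(order.sign_off())"
```

```text
the job is handed in; nothing more can be done
None
```

The job is handed in: the pink pack's selector is at its stop by the yellow dot, the small screwdriver stands back in its tube released, and the blue pack was not touched, with about 16.5 s of the 48 s used.

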